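# Opening check of a bead seller's scale

### The job

Do the morning check of the bead scale with light fingertip pressure, in this order: touch its round pan and let go, press its long key well down and let it up, then press the ticket printer's round key well down and finish the program still holding it there, so that the self-test ticket prints. Leave the small round key and the square key alone, do not lift or shove the scale or the printer, and do not disturb the stones, bowl or scoop around them.

Things in the scene. Friction and masses are not known exactly. Their poses are not given: they have to be found in the camera images.
- scale: bead scale, a low white box 210 x 200 x 45 mm (x, y, z), loose on four rubber feet, 1.6 kg or so; origin at the centre of its underside on the table, z up, x from the key side (front, roughly towards the robot) to the pan side. Round steel pan on its rear half, centred 40 mm behind the origin; long key and small round key near its front edge, 80 mm in front of the origin; black display strip between
- pan_top (a point): centre of the upper face of the scale's round flat steel pan (diameter 110 mm, 6 mm thick), 66 mm above the table. The pan is sprung: it starts to sink at about 1 N and meets its stop after 5 mm at about 6 N. Touching it means a push of more than about half a newton anywhere on it; more than 20 N is too hard
- long_key_top (a point): centre of the upper face of the scale's long key (grey bar, 60 mm along the scale's y, 14 mm along its x), 56 mm above the table, 11 mm proud of the housing; 80 mm in front of the scale's origin and 45 mm to its -y side. It goes straight down
- long_key (a joint): travel of the long key, 0 up, 0.007 m fully down; a spring returns it. It takes about 1 N to start and 6 N to bottom; pressed at more than 0.0035 m; more than 20 N is too hard
- small_key_top (a point): centre of the upper face of the scale's small round key (grey, diameter 16 mm), 56 mm above the table, at the scale's front edge on its +y side, 105 mm from the centre of the long key. Leave alone
- small_key (a joint): travel of the small round key of the scale, 0 up, 0.007 m down; must stay up
- printer: ticket printer, a grey box 150 x 140 x 100 mm (x, y, z), loose on rubber feet, 1.4 kg or so; origin at the centre of its underside on the table, z up, x from its front (roughly towards the robot) to its back. Two white keys on top near the front; a paper ticket stands 27 mm out of a slot in its top, 57 mm behind the keys
- round_key_top (a point): centre of the upper face of the printer's round key (white, diameter 30 mm), 111 mm above the table, 11 mm proud of the housing; 45 mm in front of the printer's origin and 30 mm to its -y side. It goes straight down
- round_key (a joint): travel of the printer's round key, 0 up, 0.007 m fully down; a spring returns it. It takes about 1 N to start and 6 N to bottom; pressed at more than 0.0035 m; more than 20 N is too hard
- square_key_top (a point): centre of the upper face of the printer's square key (white, 13 x 13 mm), 111 mm above the table, 75 mm to the +y side of the round key. Leave alone
- square_key (a joint): travel of the printer's square key, 0 up, 0.007 m down; must stay up
- scale_pan: the pan itself, origin at the centre of its underside, 6 mm below pan_top
- quartz: clear six-sided crystal point standing between scale and printer, 36 mm across, 95 mm tall, origin at the centre of its foot
- smoky: dark brown six-sided crystal point, 28 mm across, 60 mm tall, standing in front of the scale; origin at the centre of its foot
- citrine: yellow-brown six-sided crystal point, 28 mm across, 70 mm tall, standing behind the printer; origin at the centre of its foot
- ball_center (a point): centre of a violet stone ball, diameter 52 mm, resting on a wooden ring (44 mm across, 14 mm high); the ball's top is 62 mm above the table
- bowl: white bowl of beads, 100 mm across, 35 mm high, origin at the centre of its underside
- scoop: spoon-like bead scoop with wooden handle, 170 mm long, lying on the table; origin on its underside
Not all that is in view belongs to the job. Leave any green look-alike of the printer alone.

How it is judged:
On the way, in this order (a step that is already met when the one before it is completed fails the run):
1. the scale's pan is touched by the fingers, the long key being up (contact force between the fingers and scale_pan above 0.5 N and value of joint each of long_key, round_key below 0.0015 m), for 0.05 s.
2. the pan is let go and the long key is pressed past half its travel by the fingers, the printer's key being up (value of joint long_key above 0.0035 m and contact force between the fingers and long_key above 0.5 N and contact force between anything else and scale_pan below 0.2 N and value of joint round_key below 0.0015 m), for 0.1 s.
3. the long key is let up and the printer's round key is pressed past half its travel by the fingers (value of joint round_key above 0.0035 m and contact force between the fingers and round_key above 0.5 N and value of joint long_key below 0.0015 m and contact force between anything else and scale_pan below 0.2 N), for 0.2 s.
At the end, for the whole second after the job is handed in: The fingers hold the printer's round key more than 3.5 mm down with 0.5 to 20 N; the long, small round and square keys are up (within 1.5 mm) and nothing touches the pan; scale and printer stand level (0.08 rad) on the table, at rest, within 20 mm of where they were (all of step 3 and contact force between the fingers and round_key below 20 N and value of joint each of small_key, square_key below 0.0015 m and not (distance of scale from where it was at the start of the episode above 0.02 m or angle between scale's own z axis and vertical above 0.08 rad or height (world z) of scale above 0.01 m) and not (distance of printer from where it was at the start of the episode above 0.02 m or angle between printer's own z axis and vertical above 0.08 rad or height (world z) of printer above 0.01 m) and linear speed of each of printer, scale below 0.02 m/s); the arm keeps its last pose, push and grip.
It fails at once if the scale is lifted, tipped or shoved more than 20 mm (distance of scale from where it was at the start of the episode above 0.02 m or angle between scale's own z axis and vertical above 0.08 rad or height (world z) of scale above 0.01 m).
It fails at once if the printer is lifted, tipped or shoved more than 20 mm (distance of printer from where it was at the start of the episode above 0.02 m or angle between printer's own z axis and vertical above 0.08 rad or height (world z) of printer above 0.01 m).
It fails at once if the pan or a key is pushed with more than 20 N (contact force between anything else and scale_pan above 20 N or contact force between the fingers and long_key above 20 N or contact force between the fingers and round_key above 20 N).
It fails at once if the scale's small round key or the printer's square key is pressed (value of joint any of small_key, square_key above 0.002 m).
It fails at once if a stone, the bowl or the scoop is moved more than 20 mm or knocked over (distance of any of quartz, smoky, citrine, ball_center, bowl, scoop from where it was at the start of the episode above 0.02 m or angle between any of quartz, smoky, citrine, bowl's own z axis and vertical above 0.3 rad).
It also fails if it takes over 45 s, if anything falls off the work surface, if the arm or the gripper's body presses on something with over 40 N, if the wrist force passes 120 N, or if a joint passes its speed limit or range.

### The arm

A 6-joint arm with a two-finger parallel gripper is mounted at the origin on the work surface. World frame = base frame: x ahead of the robot, y to its left, z up, the work surface at z = 0. Lengths are in m, angles in rad, forces in N, time in s.
With the tool pointing down it reaches from about 0.325 to 0.775 m from the base axis. Payload 5.5 kg.
Tool frame: the origin (TCP) lies at the centre of the arm's flange, where the gripper is bolted on; the fingertips stand 173 mm ahead of it and the grasp point (between the pads) lies 155 mm ahead of it; z points along the fingers, y is the line along which they close (so a half turn about z gives the same grasp; the last joint's range is limited). The gripper opens to 85 mm and grips with 20 to 120 N. Pads are 22 mm wide; open, the fingers measure 114 mm over their backs; the gripper's body (76 mm by 85 mm) begins 54 mm behind the grasp point. The pads swing forward as they close: fully open they stand 13 mm farther back than shut.
Start: joints at [1.263, 0.091, 1.231, -0, 1.82, -0.057], TCP at [0.149, 0.581, 0.405] pointing down, gripper open.
Joint ranges: [-2.87, 2.87], [-0.86, 2.18], [0.17, 2.46], [-1.51, 4.65], [0.06, 2.69], [-2.65, 2.65]. Speed limits (rad/s): [2.57, 2.57, 3.01, 3.14, 3.14, 3.14].

### API

Orientations are given as a unit quaternion [w, x, y, z].
In Python, from plant import manip gives the robot as it stands.
- The arm moves only by the tool play_rows, never from a script. Its argument "series" is text: rows parted by semicolons, each of 6 numbers parted by spaces: the shift along the tool's x, y, z in mm, then the turn, a rotation vector about the tool's x, y, z in degrees. In form: dx dy dz ax ay az; .... A call has 1 to 10 rows; each row is the pose to reach, as a shift and turn from the pose commanded when the call began, along the tool's axes at that moment; what a row does not reach only later rows make up. A row lasts 1/8 s, in which the tool goes at most 62.5 mm and 10.7 degrees, less where a joint would pass 70% of its speed; a pose out of reach is approached as far as the arm can. A call with a gripper value outside its range is refused whole. "jaw" is the closure, from -1 (fully open) to 1 (shut), set as the call begins (left out, the last holds). The fingers move at their own pace and stop on an object; "force" is the grip in N (left out, the last holds). Time passes only in rows, so rows that repeat a pose let the fingers close. It gives the time, the measured TCP pose, the force, the opening and the grip force at its end, in the units of the state.
- manip.sense(): the state, without advancing time (a new reading comes with each control period).
- manip.read_camera(name): name is "scene" or "side" or "wrist"; returns the picture (480x640x3 uint8, red, green, blue); there is no depth.
- manip.get_calibration(name): a dict with "vertical_fov" (degrees; the focal length in pixels is half the picture's height over the tangent of half this angle, whatever the lens; pixels are square), "cx", "cy" (the principal point, pixels), "distortion" ([k1, k2, p1, p2, k3] as OpenCV has them; the pictures are not rectified), "view" (4x4, takes a point from world to camera coordinates). Camera axes: x right, y down, z forward; pixel columns grow to the right and rows downward; lengths in m; the calibration is good to about 2 mm. A picture is of the moment at which its call begins: read the wrist's pose just before it. get_calibration takes no time and is no camera call; for the wrist camera it gives the pose at the moment of the call.
- manip.hand_in(): hands the job in; it is judged then, once.
The state is a dict: "time": time; "qpos": joint angles; "qvel": joint speeds; "effort": joint torques, N m; "tcp_pos": TCP position; "ee_rot": TCP orientation; "force": force on the tool from outside, world axes, zero at the start; "wrist_torque": the same for the moment, N m; "opening": opening from 0.0 (shut) to 1.0 (fully open); "gripper_force": force on a finger pad.
Only numpy, scipy, OpenCV 4.12 (cv2) and the standard library are available. Lean on these libraries where they do the work, as an engineer would, in place of code of your own. Each camera call takes 0.05 s, during which the arm holds its last target. There are 200 camera calls.

## Working session

There is one attempt and no reset: what is moved stays moved. The work goes in short steps, Python scripts to look and compute and a tool call to move; the robot and the scene stay as the last step left them, time stands still between calls to the robot, and variables do not carry over. Pictures are saved under pics/ and viewed, at most 10 in all, crops included, and the job is handed in when it is done.

Besides the shell and the picture viewer there is one more tool, called after "Request:" as name(argument=value, ...) on one line, values as JSON. play_rows: Moves the arm, as the interface text tells. Its arguments: {"type":"object","properties":{"series":{"type":"string"},"jaw":{"type":"number"},"force":{"type":"number"}},"required":["series"]}

```bash
mkdir -p pics
python3 - <<'E'
from plant import manip
import cv2,numpy as np
for n in("scene","side"):
    cv2.imwrite(f"pics/{n}.png",manip.read_camera(n)[:,:,::-1])
    c=manip.get_calibration(n);print(n,c["vertical_fov"],c["cx"],c["cy"],c["distortion"],np.round(c["view"],4).tolist())
s=manip.sense();print(s["time"],s["tcp_pos"],s["ee_rot"],s["force"],s["opening"])
E
```

```text
scene 50.24878272598381 324.33436829341156 231.4146854753209 [-0.13785989  0.          0.          0.          0.        ] [[-0.6967, 0.717, -0.0219, 0.3546], [0.4269, 0.3899, -0.8159, -0.1297], [-0.5765, -0.5778, -0.5777, 1.599], [0.0, 0.0, 0.0, 1.0]]
side 44.97142211047195 323.04758043598144 235.92170064360283 [-0.03847821  0.          0.          0.          0.        ] [[0.9347, -0.3549, 0.0169, -0.4703], [-0.2259, -0.6302, -0.7428, 0.2096], [0.2743, 0.6905, -0.6693, 1.4274], [0.0, 0.0, 0.0, 1.0]]
0.1 [0.1489195  0.58127322 0.40364732] [-1.57865035e-04  1.25069306e-01  9.92147599e-01 -8.86906050e-04] [0.26985152 0.51820922 0.30352847] 1.0020887078069451
```

View pics/scene.png

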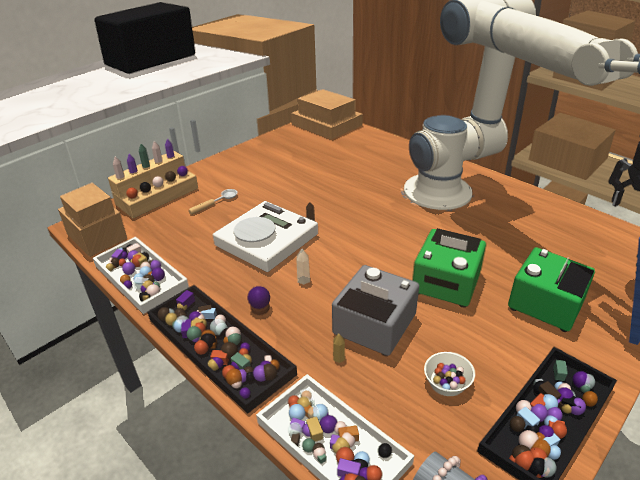

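View pics/side.png

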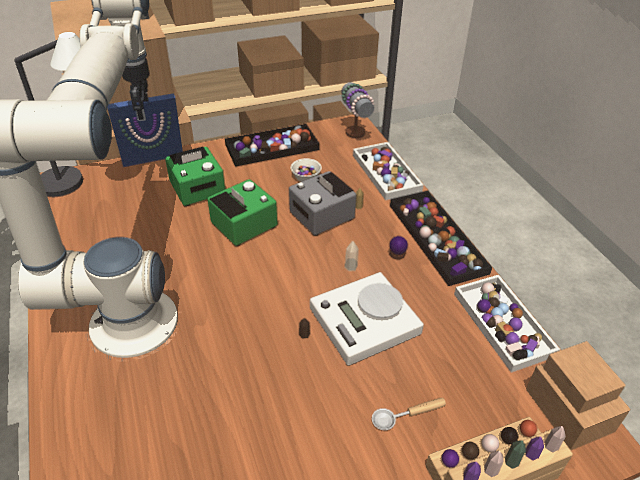

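Scene view: the white scale is at (266,235) and the grey printer at (375,308), with green look-alikes at (450,265) and (552,287). Side view: the scale is at (366,315) and the grey printer at (322,202), with green look-alikes at (243,210) and (195,175). The grey box fits the description. I'll confirm it in an enlarged crop.

Run:
```python
import cv2,numpy as np
S=cv2.imread("pics/scene.png");D=cv2.imread("pics/side.png")
def t(I,x,y):
    a=cv2.resize(I[y:y+100,x:x+133],(399,300),interpolation=cv2.INTER_CUBIC)
    for k in range(0,133,10): cv2.line(a,(3*k,0),(3*k,4 if k%50 else 12),(0,0,255),1)
    for k in range(0,100,10): cv2.line(a,(0,3*k),(4 if k%50 else 12,3*k),(0,0,255),1)
    return a
cv2.imwrite("pics/crop.png",np.vstack([np.hstack([t(D,300,268),t(D,270,155)]),np.hstack([t(S,203,188),t(S,310,255)])]))
```

```text
(no output)
```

View pics/crop.png

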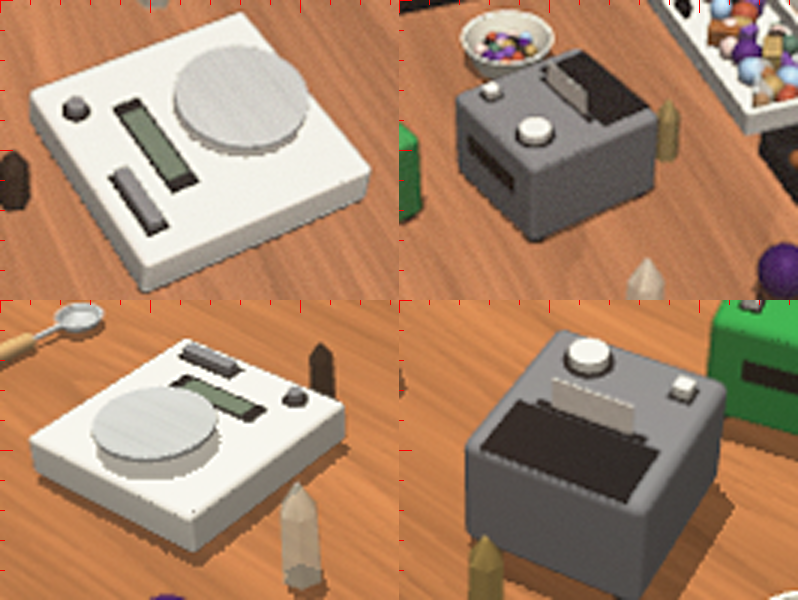

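The crop confirms the target: the grey printer carries a white round key and a white square key with a ticket standing behind them, and the white scale has a bar key and a small round key. Next I'll fit poses from both views.

```bash
cat > h.py <<'E'
from plant import manip
import cv2,numpy as np
from scipy.optimize import least_squares
def K(c):
    f=240/np.tan(np.radians(c["vertical_fov"]/2));return np.array([[f,0,c["cx"]],[0,f,c["cy"]],[0,0,1]])
def ray(c,uv,z):
    V=np.array(c["view"]);n=cv2.undistortPoints(np.array([[uv]],float),K(c),np.array(c["distortion"]))[0,0]
    d=V[:3,:3].T@np.r_[n,1];o=-V[:3,:3].T@V[:3,3];return (o+d*(z-o[2])/d[2])[:2]
def fit(obs,cals,x0):
    # obs: (cam,uv,local xyz)
    def r(p):
        R=np.array([[np.cos(p[2]),-np.sin(p[2])],[np.sin(p[2]),np.cos(p[2])]])
        return np.concatenate([ray(cals[c],uv,l[2])-(p[:2]+R@l[:2]) for c,uv,l in obs])
    s=least_squares(r,x0);return s.x,(s.fun.reshape(-1,2)*1e3).round(1)
E
python3 - <<'E'
from h import *
C={n:manip.get_calibration(n) for n in("scene","side")}
a=np.array
pan,lk,sk=a([.04,0,.066]),a([-.08,-.045,.056]),a([-.08,.06,.056])
rk,qk=a([-.045,-.03,.111]),a([-.045,.045,.111])
sc=[("side",(380.3,300),pan),("scene",(254.7,229.3),pan),("side",(346,333),lk),("scene",(273.3,207),lk),("side",(325.3,303),sk),("scene",(301.3,220),sk)]
pr=[("side",(315.3,197.7),rk),("scene",(373,273.3),rk),("side",(300.3,184.7),qk),("scene",(404.7,283),qk)]
for nm,o,ps in(("scale",sc,(pan,lk,sk)),("printer",pr,(rk,qk))):
    for c,uv,l in o: print(c,l,ray(C[c],uv,l[2]).round(4))
    x,f=fit(o,C,[.5,0,0]);print(nm,x.round(4),np.degrees(x[2]).round(2),f.tolist())
    R=a([[np.cos(x[2]),-np.sin(x[2])],[np.sin(x[2]),np.cos(x[2])]])
    for l in ps: print("  pt",l,(x[:2]+R@l[:2]).round(4))
for nm,z,o in(("quartztip",.095,(("side",(352,241.7)),("scene",(302.3,250)))),("ball",.036,(("side",(398,246)),("scene",(259,299)))),("smokytip",.06,(("side",(304.5,318.5)),("scene",(310,203))))):
    print(nm,[ray(C[c],uv,z).round(3) for c,uv in o])
E
```

```text
side [0.04  0.    0.066] [ 0.5753 -0.1978]
scene [0.04  0.    0.066] [ 0.5817 -0.1802]
side [-0.08  -0.045  0.056] [ 0.462  -0.2554]
scene [-0.08  -0.045  0.056] [ 0.4678 -0.2381]
side [-0.08   0.06   0.056] [ 0.4499 -0.1531]
scene [-0.08   0.06   0.056] [ 0.4599 -0.1325]
scale [ 0.5397 -0.1936  0.1054] 6.04 [[-4.2, -8.4], [2.2, 9.2], [-2.9, -8.6], [2.9, 8.7], [-4.0, -10.7], [6.0, 9.9]]
  pt [0.04  0.    0.066] [ 0.5795 -0.1894]
  pt [-0.08  -0.045  0.056] [ 0.4649 -0.2468]
  pt [-0.08   0.06   0.056] [ 0.4539 -0.1424]
side [-0.045 -0.03   0.111] [0.5449 0.1765]
scene [-0.045 -0.03   0.111] [0.5525 0.1926]
side [-0.045  0.045  0.111] [0.5251 0.2475]
scene [-0.045  0.045  0.111] [0.5318 0.2625]
printer [0.5839 0.225  0.2801] 16.05 [[-4.0, -7.3], [3.5, 8.9], [-3.1, -8.3], [3.6, 6.7]]
  pt [-0.045 -0.03   0.111] [0.5489 0.1837]
  pt [-0.045  0.045  0.111] [0.5282 0.2558]
quartztip [array([ 0.578, -0.011]), array([0.584, 0.004])]
ball [array([ 0.719, -0.011]), array([0.727, 0.006])]
smokytip [array([ 0.385, -0.185]), array([ 0.388, -0.172])]
```

The two cameras disagree by a steady 17 mm or so in y. I'll triangulate freely and check against the robot base.

Run:
```python
from h import *
C={n:manip.get_calibration(n) for n in("scene","side")}
def P(c): return np.array(c["view"])[:3]
def und(c,uv): return cv2.undistortPoints(np.array([[uv]],float),K(c),np.array(c["distortion"]))[0,0]
for nm,s,e in(("pan .066",(380.3,300),(254.7,229.3)),("lk .056",(346,333),(273.3,207)),("sk .056",(325.3,303),(301.3,220)),("rk .111",(315.3,197.7),(373,273.3)),("qk .111",(300.3,184.7),(404.7,283)),("quartz .095",(352,241.7),(302.3,250)),("ball .036",(398,246),(259,299))):
    X=cv2.triangulatePoints(P(C["side"]),P(C["scene"]),und(C["side"],s),und(C["scene"],e))[:,0];X=X[:3]/X[3]
    q=[cv2.projectPoints(X,cv2.Rodrigues(P(c)[:,:3])[0],P(c)[:,3],K(c),np.array(c["distortion"]))[0].ravel() for c in(C["side"],C["scene"])]
    print(nm,X.round(4),(q[0]-s).round(1),(q[1]-e).round(1))
for n in C:
    c=C[n]
    for p in((0,0,0),tuple(manip.sense()["tcp_pos"]),tuple(manip.sense()["tcp_pos"]-[0,0,.16])):
        print(n,np.round(p,3),cv2.projectPoints(np.array(p),cv2.Rodrigues(P(c)[:,:3])[0],P(c)[:,3],K(c),np.array(c["distortion"]))[0].ravel().round(1))
w=manip.get_calibration("wrist");print(w["vertical_fov"],w["cx"],w["cy"],w["distortion"],np.round(w["view"],3).tolist())
```

```text
pan .066 [ 0.5771 -0.1905  0.0582] [-0.9 -0.2] [-0.8  0.2]
lk .056 [ 0.4627 -0.2485  0.0485] [-1.  -0.3] [-0.8  0.2]
sk .056 [ 0.4519 -0.1439  0.0462] [-0.7 -0.2] [-0.6  0.2]
rk .111 [0.5472 0.1867 0.1036] [-0.5 -0.2] [-0.7  0.3]
qk .111 [0.527  0.2577 0.1042] [-0.5 -0.3] [-0.7  0.3]
quartz .095 [ 0.5803 -0.0031  0.0885] [-0.6 -0.2] [-0.6  0.2]
ball .036 [ 0.7224 -0.0026  0.0275] [-0.5 -0.1] [-0.6  0.1]Traceback (most recent call last):
  File "<stdin>", line 12, in <module>
cv2.error: OpenCV(4.12.0) /io/opencv/modules/calib3d/src/calibration_base.cpp:1490: error: (-215:Assertion failed) npoints >= 0 && (depth == CV_32F || depth == CV_64F) in function 'projectPoints'
```

```bash
cat >> h.py <<'E'
def proj(c,p):
    V=np.array(c["view"]);return cv2.projectPoints(np.array([p],float),cv2.Rodrigues(V[:3,:3])[0],V[:3,3],K(c),np.array(c["distortion"]))[0].ravel().round(1)
E
python3 - <<'E'
from h import *
t=manip.sense()["tcp_pos"]
for n in("scene","side"):
    c=manip.get_calibration(n)
    print(n,[proj(c,p) for p in((0,0,0),(.1,0,0),(-.1,0,0),(0,.1,0),(0,-.1,0),t,t-[0,0,.16])])
w=manip.get_calibration("wrist");print(w["vertical_fov"],w["cx"],w["cy"],w["distortion"],np.round(w["view"],3).tolist())
import scipy.spatial.transform as T
q=manip.sense()["ee_rot"];print(T.Rotation.from_quat(q,scalar_first=True).as_matrix().round(3))
E
```

```text
scene [array([436.9, 190.2]), array([418.4, 202.7]), array([454. , 178.7]), array([464.3, 201.6]), array([411.2, 179.6]), array([655.9, 146.4]), array([632.9, 213.6])]
side [array([133. , 320.7]), array([173.3, 310.2]), array([ 91.2, 331.4]), array([128. , 292.5]), array([138.5, 351.7]), array([132.2,  59.6]), array([142.9, 110.5])]
68.14261356204511 316.1577252239488 241.79324943053163 [-0.05223246  0.          0.          0.          0.        ] [[0.248, 0.969, -0.003, -0.599], [0.928, -0.237, 0.286, -0.038], [0.276, -0.073, -0.958, 0.379], [0.0, 0.0, 0.0, 1.0]]
[[-0.969  0.248 -0.001]
 [ 0.248  0.969 -0.002]
 [ 0.    -0.002 -1.   ]]
```

Request:
play_rows(series="-10 -12 0 0 0 0;-35 -40 0 0 0 0;-70 -78 0 0 0 0;-108 -120 0 0 0 0;-146 -163 0 0 0 0;-184 -206 0 0 0 0;-222 -248 0 0 0 0;-260 -291 0 0 0 0;-298 -334 0 0 0 0;-330 -370 0 0 0 0", jaw=1, force=20)

```text
time: 1.35
tcp_pos: [0.3767, 0.1383, 0.4046]
ee_rot: [0.0, 0.126, 0.992, -0.0]
force: [0.2, 0.9, -0.5]
opening: -0.001
gripper_force: 0.0
```

Request:
play_rows(series="-25 -30 0 0 0 -3;-50 -60 0 0 0 -7;-75 -90 0 0 0 -11;-95 -110 0 0 0 -15;-105 -118 0 0 0 -18;-106 -118 0 0 0 -20;-106 -118 0 0 0 -20;-106 -118 0 0 0 -20")

```text
time: 2.35
tcp_pos: [0.4498, 0.0008, 0.4048]
ee_rot: [0.0, -0.049, 0.999, 0.0]
force: [-0.5, 0.1, -0.3]
opening: -0.003
gripper_force: 0.0
```

Run:
```python
from h import *
s=manip.sense();print(s["time"],s["tcp_pos"],s["ee_rot"],s["force"],s["opening"],s["qpos"])
c=manip.get_calibration("wrist");I=manip.read_camera("wrist");np.save("w1.npy",c,allow_pickle=True)
cv2.imwrite("pics/w1.png",I[:,:,::-1])
for n,p in(("pan",(.578,-.19,.066)),("lk",(.464,-.248,.056)),("rk",(.548,.186,.111)),("tip",s["tcp_pos"]-[0,0,.173])):print(n,proj(c,p))
```

```text
2.35 [0.44975473 0.00078993 0.40483323] [ 1.59672182e-04 -4.92308293e-02  9.98787415e-01  2.23024672e-05] [-0.45913038  0.06572568 -0.33847792] -0.002625143930773248 [-7.39436271e-02 -3.14277672e-01  1.60620103e+00  8.68570359e-05
  1.84935785e+00 -1.74321753e+00]
pan [114.  327.4]
lk [ 51.4 208.2]
rk [514.9 361.2]
tip [317.1 306.6]
```

View pics/w1.png

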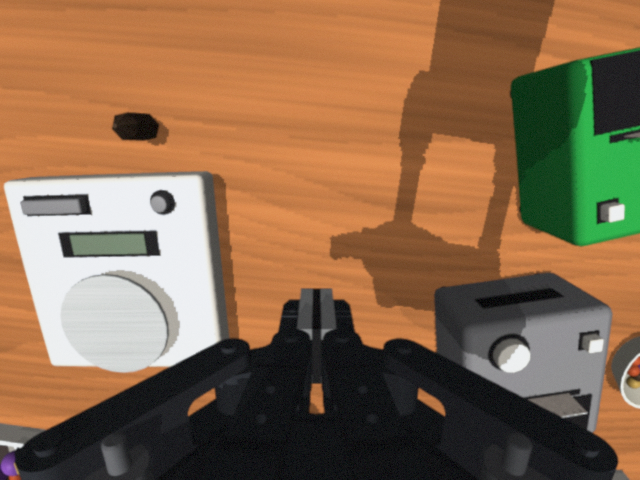

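Wrist view: pan centre is at (115,321), long key at (55,205), small key at (161,202), round key at (515,354) and square key at (597,342). The closed tips are around (317,305).

Run:
```python
from h import *
c=np.load("w1.npy",allow_pickle=True).item()
C={"wrist":c,"scene":manip.get_calibration("scene"),"side":manip.get_calibration("side")}
a=np.array
L=dict(pan=a([.04,0,.066]),lk=a([-.08,-.045,.056]),sk=a([-.08,.06,.056]),rk=a([-.045,-.03,.111]),qk=a([-.045,.045,.111]))
W=dict(pan=(115,321),lk=(55,205),sk=(161.5,202),rk=(515,354),qk=(597,342))
S=dict(pan=(380.3,300),lk=(346,333),sk=(325.3,303),rk=(315.3,197.7),qk=(300.3,184.7))
E=dict(pan=(254.7,229.3),lk=(273.3,207),sk=(301.3,220),rk=(373,273.3),qk=(404.7,283))
for k in L: print(k,*[ray(C[n],D[k],L[k][2]).round(4) for n,D in(("wrist",W),("side",S),("scene",E))])
def und(c,uv): return cv2.undistortPoints(np.array([[uv]],float),K(c),np.array(c["distortion"]))[0,0]
for n,D in(("side",S),("scene",E)):
    for k in L:
        X=cv2.triangulatePoints(a(c["view"])[:3],a(C[n]["view"])[:3],und(c,W[k]),und(C[n],D[k]))[:,0];print(n,k,(X[:3]/X[3]).round(4))
for ks in(("pan","lk","sk"),("rk","qk")):
    x,f=fit([("wrist",W[k],L[k]) for k in ks],C,[.5,0,0]);print(x.round(4),np.degrees(x[2]),f.tolist())
```

```text
pan [ 0.5706 -0.1883] [ 0.5753 -0.1978] [ 0.5817 -0.1802]
lk [ 0.4606 -0.2441] [ 0.462  -0.2554] [ 0.4678 -0.2381]
sk [ 0.4484 -0.142 ] [ 0.4499 -0.1531] [ 0.4599 -0.1325]
rk [0.5407 0.184 ] [0.5449 0.1765] [0.5525 0.1926]
qk [0.5233 0.2563] [0.5251 0.2475] [0.5318 0.2625]
side pan [ 0.577  -0.1928  0.0586]
side lk [ 0.4636 -0.2501  0.0484]
side sk [ 0.4516 -0.146   0.0471]
side rk [0.5525 0.1974 0.0929]
side qk [0.5379 0.2838 0.0831]
scene pan [ 0.5747 -0.1918  0.0581]
scene lk [ 0.4615 -0.2475  0.0501]
scene sk [ 0.4499 -0.1452  0.046 ]
scene rk [0.5455 0.1883 0.1043]
scene qk [0.5264 0.2602 0.1066]
[ 0.5335 -0.1921  0.1088] 6.232411196127655 [[-2.7, -0.6], [1.7, 1.4], [1.0, -0.9]]
[0.5775 0.2234 0.2365] 13.549189889092293 [[-0.1, 0.3], [0.1, -0.3]]
```

Triangulated from three cameras, the points lie near pan (.576,-.191), long key (.463,-.248) and round key (.547,.187). The z values come out about 8 mm low in every view, so I'll find heights by touch. I'm moving above the pan now.

Request:
play_rows(series="-10 -20 0 0 0 0;-30 -55 0 0 0 0;-52 -100 0 0 0 0;-75 -145 20 0 0 0;-95 -185 50 0 0 0;-104 -200 85 0 0 0;-106 -202 115 0 0 0;-106 -202 132 0 0 0;-106 -202 135 0 0 0;-106 -202 135 0 0 0")

```text
time: 3.65
tcp_pos: [0.5756, -0.19, 0.2711]
ee_rot: [0.001, -0.049, 0.999, -0.0]
force: [-0.1, -0.2, -0.7]
opening: 0.0
gripper_force: 0.0
```

Run:
```python
from h import *
s=manip.sense();print(s["time"],s["tcp_pos"],s["force"],s["qpos"])
cs=manip.get_calibration("side")
I=manip.read_camera("side")[250:400,260:460]
J=manip.read_camera("wrist")
cv2.imwrite("pics/p2.png",np.hstack([cv2.resize(I,None,fx=2,fy=2)[:,:,::-1],cv2.resize(J,(400,300))[:,:,::-1]]))
tip=s["tcp_pos"]-[0,0,.173];print("tip",tip,proj(cs,tip),proj(manip.get_calibration("scene"),tip))
```

```text
3.65 [ 0.5756265  -0.18996074  0.27112656] [-0.10114405 -0.16830754 -0.67475025] [-3.74876624e-01  1.21102239e-01  1.43493156e+00  9.50505923e-06
  1.58361995e+00 -2.04445203e+00]
tip [ 0.5756265  -0.18996074  0.09812656] [380.1 288.7] [252.9 216.7]
```

View pics/p2.png

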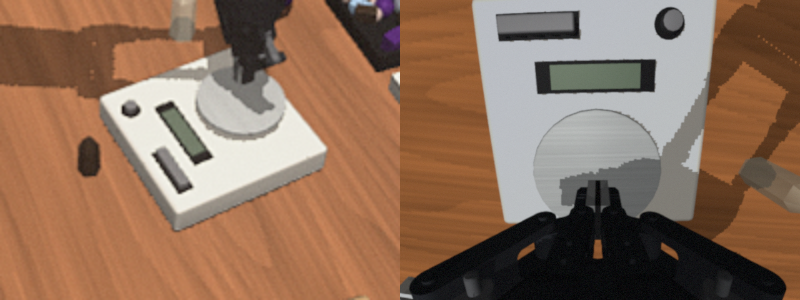

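The tips hover over the pan near its centre. I'll descend gently.

Request:
play_rows(series="0 0 8 0 0 0;0 0 18 0 0 0;0 0 26 0 0 0;0 0 30 0 0 0;0 0 32 0 0 0;0 0 34 0 0 0;0 0 34 0 0 0")

```text
time: 4.62
tcp_pos: [0.5754, -0.1903, 0.2362]
ee_rot: [0.0, -0.049, 0.999, -0.0]
force: [-4.0, 1.6, 2.9]
opening: 0.002
gripper_force: 2.0
```

Run:
```python
from h import *
s=manip.sense();print(s["time"],s["tcp_pos"],s["force"],s["wrist_torque"],s["effort"])
```

```text
4.625 [ 0.57543884 -0.19032001  0.23620367] [-3.98896184  1.61459827  2.931638  ] [0.18508428 0.60998724 0.04552635] [-6.37951470e-02 -4.47661150e+01 -4.01115954e+01  3.04637686e-02
 -1.18639302e+00  1.71359039e-03]
```

Request:
play_rows(series="0 0 0 0 0 0;0 0 -4 0 0 0;0 0 -14 0 0 0;0 0 -28 0 0 0;0 0 -34 0 0 0;0 0 -34 0 0 0")

```text
time: 5.38
tcp_pos: [0.5757, -0.1904, 0.2708]
ee_rot: [0.001, -0.049, 0.999, -0.0]
force: [0.3, 0.1, 0.2]
opening: -0.001
gripper_force: 0.0
```

The pan has been touched (about 3 N at tip z = 63 mm), so the given heights hold and the cameras carry a small common bias. It's released; next is the long key.

Request:
play_rows(series="20 -7 0 0 0 0;50 -19 0 0 0 0;80 -30 0 0 0 0;106 -40 0 0 0 0;118 -44 6 0 0 0;118 -44 18 0 0 0;118 -44 28 0 0 0;118 -44 30 0 0 0;118 -44 30 0 0 0")

```text
time: 6.5
tcp_pos: [0.4628, -0.2454, 0.2393]
ee_rot: [-0.0, -0.05, 0.999, 0.0]
force: [0.1, -0.2, 0.2]
opening: -0.001
gripper_force: 0.0
```

Run:
```python
from h import *
s=manip.sense();print(s["time"],s["tcp_pos"],s["force"])
n="side"
I=manip.read_camera(n)[270:370,280:413]
J=manip.read_camera("scene")[180:280,210:343]
cv2.imwrite("pics/p3.png",np.hstack([cv2.resize(I,(400,300)),cv2.resize(J,(400,300))])[:,:,::-1])
tip=s["tcp_pos"]-[0,0,.173];print("tip",tip,proj(manip.get_calibration("side"),tip),proj(manip.get_calibration("scene"),tip))
```

```text
6.5 [ 0.46275277 -0.24537776  0.23928878] [ 0.09672389 -0.15104774  0.23095519]
tip [ 0.46275277 -0.24537776  0.06628878] [344.8 326.9] [272.7 202.3]
```

View pics/p3.png

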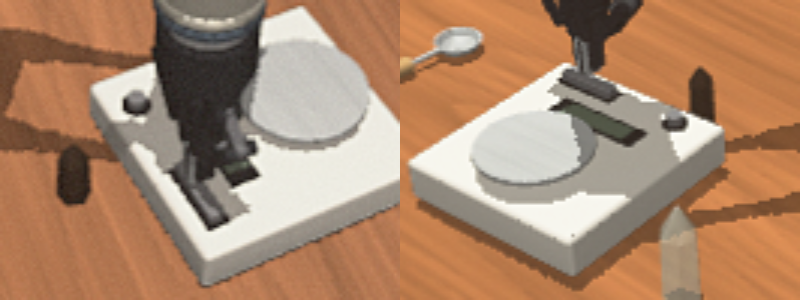

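Both views show the tips right over the long key bar. Pressing it.

Request:
play_rows(series="0 0 4 0 0 0;0 0 8 0 0 0;0 0 11 0 0 0;0 0 13 0 0 0;0 0 15 0 0 0;0 0 16 0 0 0;0 0 16 0 0 0;0 0 16 0 0 0")

```text
time: 7.6
tcp_pos: [0.4623, -0.2457, 0.2239]
ee_rot: [-0.0, -0.049, 0.999, -0.0]
force: [-3.0, 1.0, 4.9]
opening: -0.005
gripper_force: 2.2
```

Key down about 5 mm at 4.9 N. I'll let it up, rise, and travel to the printer.

Request:
play_rows(series="0 0 -4 0 0 0;0 0 -12 0 0 0;0 0 -30 0 0 0;0 0 -60 0 0 0;0 0 -95 0 0 0;0 0 -125 0 0 0;0 0 -145 0 0 0;0 0 -150 0 0 0")

```text
time: 8.6
tcp_pos: [0.4624, -0.2457, 0.3756]
ee_rot: [0.001, -0.049, 0.999, -0.001]
force: [0.4, -0.0, -0.2]
opening: 0.001
gripper_force: 0.0
```

Request:
play_rows(series="-6 20 0 0 0 0;-18 60 0 0 0 0;-32 108 0 0 0 0;-48 160 0 0 0 0;-64 214 0 0 0 0;-80 268 0 0 0 0;-96 322 0 0 0 0;-110 370 0 0 0 0;-122 408 0 0 0 0;-126 421 0 0 0 0")

```text
time: 9.85
tcp_pos: [0.5464, 0.1877, 0.3718]
ee_rot: [-0.002, -0.05, 0.999, -0.0]
force: [-0.1, -0.1, -0.2]
opening: -0.001
gripper_force: 0.0
```

Request:
play_rows(series="0 0 6 0 0 0;0 0 20 0 0 0;0 0 38 0 0 0;0 0 52 0 0 0;0 0 60 0 0 0;0 0 62 0 0 0;0 0 62 0 0 0")

```text
time: 10.72
tcp_pos: [0.5465, 0.1857, 0.3121]
ee_rot: [0.0, -0.049, 0.999, 0.0]
force: [-0.1, -1.8, 0.0]
opening: 0.0
gripper_force: 0.0
```

Run:
```python
from h import *
s=manip.sense();print(s["time"],s["tcp_pos"],s["force"])
I=manip.read_camera("side")[145:245,250:383]
J=manip.read_camera("scene")[230:330,310:443]
cv2.imwrite("pics/p4.png",np.hstack([cv2.resize(I,(400,300)),cv2.resize(J,(400,300))])[:,:,::-1])
tip=s["tcp_pos"]-[0,0,.173];print("tip",tip,proj(manip.get_calibration("side"),tip),proj(manip.get_calibration("scene"),tip))
```

```text
10.725 [0.5465055  0.18566005 0.3120761 ] [-0.14113466 -1.83154331  0.02760952]
tip [0.5465055  0.18566005 0.1390761 ] [314.8 187.7] [372.8 260.5]
```

View pics/p4.png

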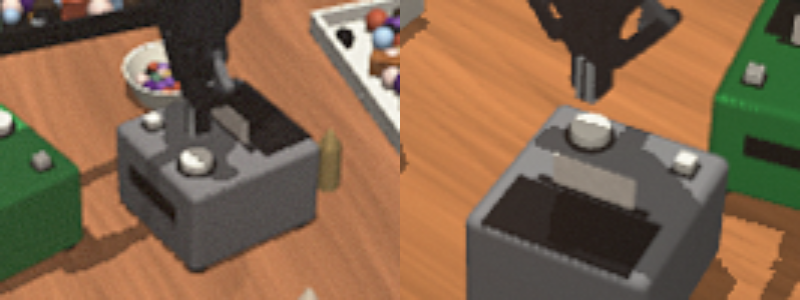

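The tips stand above the grey printer's round key in both views, well clear of the square key and ticket. Pressing it slowly.

Request:
play_rows(series="0 0 6 0 0 0;0 0 15 0 0 0;0 0 22 0 0 0;0 0 26 0 0 0;0 0 28 0 0 0;0 0 30 0 0 0;0 0 32 0 0 0;0 0 33 0 0 0;0 0 33 0 0 0;0 0 33 0 0 0")

```text
time: 12.08
tcp_pos: [0.5464, 0.1856, 0.279]
ee_rot: [0.0, -0.049, 0.999, 0.0]
force: [-2.9, -0.9, 3.2]
opening: -0.001
gripper_force: 2.2
```

Force is 3.2 N, so I'll add 1.5 mm for margin.

Request:
play_rows(series="0 0 0.5 0 0 0;0 0 1 0 0 0;0 0 1.5 0 0 0;0 0 1.5 0 0 0;0 0 1.5 0 0 0")

```text
time: 12.7
tcp_pos: [0.5464, 0.1856, 0.2775]
ee_rot: [0.0, -0.049, 0.999, 0.0]
force: [-3.3, -1.0, 5.5]
opening: 0.0
gripper_force: 2.8
```

Run:
```python
from h import *
F=[]
for i in range(5):
    I=manip.read_camera("side");J=manip.read_camera("scene");s=manip.sense();F.append(s["force"])
print(s["time"],s["tcp_pos"],np.round(F,1).tolist())
cv2.imwrite("pics/p5.png",np.hstack([cv2.resize(I[145:245,250:383],(400,300)),cv2.resize(J[230:330,310:443],(400,300))])[:,:,::-1])
```

```text
13.2 [0.54643399 0.18561967 0.27743106] [[-3.1, -0.9, 6.0], [-3.7, -0.6, 4.9], [-3.2, -1.4, 5.4], [-3.4, -1.6, 5.7], [-3.4, -0.8, 5.6]]
```

View pics/p5.png

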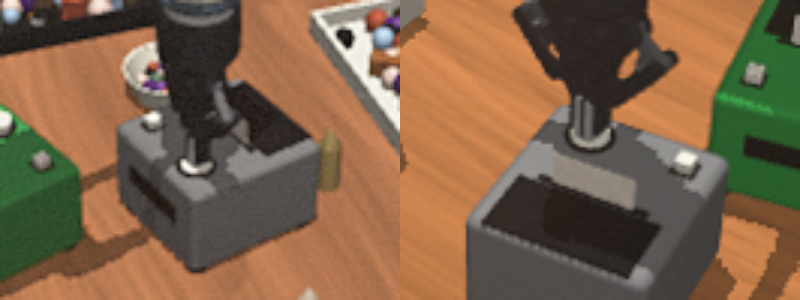

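The round key is held about 6.5 mm down with a steady 5.5 N. The printer hasn't moved and the square key is untouched. Handing in.

```bash
python3 -c "
from plant import manip
print(manip.hand_in())"
```

```text
the job is handed in; nothing more can be done
None
```

I touched the pan at about 3 N and let go, pressed the long key about 5 mm at 4.9 N and let it up, and handed the job in with the round key held about 6.5 mm down at 5.5 N; the hand-in gave no verdict.

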